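Transfer the borehole cores in depth order

TASK

Move the four core tubes from the plywood field carrier to the grey bench rack in the same order, counted from the carrying handle: the tube next to the carrier's handle goes into the hole next to the rack's handle, and so on along the row, for the tubes bear no marks and only their place tells their depth. Seat each tube fully down in its hole, keep the tubes upright throughout, and leave the beaker between the racks where it stands.

Things in the scene. Friction and masses are not known exactly. Their poses are not given: they have to be found in the camera images.
- tube_a: One of four identical capped soil-core tubes standing in the carrier's four holes: aluminium, 34 mm in diameter, with black end caps 38 mm in diameter and 20 mm high; 100 mm tall, 0.2 kg; the lower cap tapers to a flat 24 mm foot. Grip it by the upper cap, 80 to 100 mm above the origin. Origin: centre of the foot; z up the tube. The letter says nothing of the order; only its place does.
- tube_b: One of four identical capped soil-core tubes standing in the carrier's four holes: aluminium, 34 mm in diameter, with black end caps 38 mm in diameter and 20 mm high; 100 mm tall, 0.2 kg; the lower cap tapers to a flat 24 mm foot. Grip it by the upper cap, 80 to 100 mm above the origin. Origin: centre of the foot; z up the tube. The letter says nothing of the order; only its place does.
- tube_c: One of four identical capped soil-core tubes standing in the carrier's four holes: aluminium, 34 mm in diameter, with black end caps 38 mm in diameter and 20 mm high; 100 mm tall, 0.2 kg; the lower cap tapers to a flat 24 mm foot. Grip it by the upper cap, 80 to 100 mm above the origin. Origin: centre of the foot; z up the tube. The letter says nothing of the order; only its place does.
- tube_d: One of four identical capped soil-core tubes standing in the carrier's four holes: aluminium, 34 mm in diameter, with black end caps 38 mm in diameter and 20 mm high; 100 mm tall, 0.2 kg; the lower cap tapers to a flat 24 mm foot. Grip it by the upper cap, 80 to 100 mm above the origin. Origin: centre of the foot; z up the tube. The letter says nothing of the order; only its place does.
- carrier: Field carrier of pale plywood, full at the start; fixed, left or right. 250 mm long (y), 70 wide (x). Four holes in a row at x = 0, y = -84, -28, 28, 84 mm: 45 mm wide, bevelled, in a deck whose top is 52 mm above the table. A tube stands in a hole, with 3 mm of play all round, on the rack's floor 12 mm above the table, its top at 112 mm. Origin: on the table under the centre.
- carrier_handle: The carrying handle standing up at one end (+y or -y) of the field carrier: a round dark wood bar 18 mm thick, 78 mm long, across the rack, its top 105 mm above the table, on two uprights over an end board. Origin: on the table under the bar, 131 mm from the rack's centre on the line of its holes, 47 mm from the nearest. The other end has only a low end board, 54 mm high.
- bench_rack: Bench rack of grey plastic, empty at the start; fixed, left or right. 250 mm long (y), 70 wide (x). Four holes in a row at x = 0, y = -84, -28, 28, 84 mm: 45 mm wide, bevelled, in a deck whose top is 52 mm above the table. A tube stands in a hole, with 3 mm of play all round, on the rack's floor 12 mm above the table, its top at 112 mm. Origin: on the table under the centre.
- bench_rack_handle: The carrying handle standing up at one end (+y or -y) of the bench rack: a round black plastic bar 18 mm thick, 78 mm long, across the rack, its top 105 mm above the table, on two uprights over an end board. Origin: on the table under the bar, 131 mm from the rack's centre on the line of its holes, 47 mm from the nearest. The other end has only a low end board, 54 mm high.
- beaker: A pale grey handled beaker that stands loose on the table between the two racks, 110 mm high, 88 mm in diameter (117 mm with its handle). Leave it alone. Origin: centre of its underside; z up.

How it is judged:
At the end, for the whole second after the job is handed in: Each tube stands in the bench rack's hole with the same number from the rack's handle as its starting hole had from the carrier's handle: foot within 9 mm of the hole's centre and 6 mm of the rack's floor, upright within 0.1 rad, released, at rest; the beaker stands upright (((y of carrier_handle in the frame of carrier above 0 m and y of bench_rack_handle in the frame of bench_rack above 0 m and (x of tube_a in the frame of bench_rack between -0.009 and 0.009 m and y of tube_a in the frame of bench_rack between -0.093 and -0.075 m and z of tube_a in the frame of bench_rack between 0.006 and 0.018 m) and (x of tube_b in the frame of bench_rack between -0.009 and 0.009 m and y of tube_b in the frame of bench_rack between -0.037 and -0.019 m and z of tube_b in the frame of bench_rack between 0.006 and 0.018 m) and (x of tube_c in the frame of bench_rack between -0.009 and 0.009 m and y of tube_c in the frame of bench_rack between 0.019 and 0.037 m and z of tube_c in the frame of bench_rack between 0.006 and 0.018 m) and (x of tube_d in the frame of bench_rack between -0.009 and 0.009 m and y of tube_d in the frame of bench_rack between 0.075 and 0.093 m and z of tube_d in the frame of bench_rack between 0.006 and 0.018 m)) or (y of carrier_handle in the frame of carrier above 0 m and y of bench_rack_handle in the frame of bench_rack below 0 m and (x of tube_a in the frame of bench_rack between -0.009 and 0.009 m and y of tube_a in the frame of bench_rack between 0.075 and 0.093 m and z of tube_a in the frame of bench_rack between 0.006 and 0.018 m) and (x of tube_b in the frame of bench_rack between -0.009 and 0.009 m and y of tube_b in the frame of bench_rack between 0.019 and 0.037 m and z of tube_b in the frame of bench_rack between 0.006 and 0.018 m) and (x of tube_c in the frame of bench_rack between -0.009 and 0.009 m and y of tube_c in the frame of bench_rack between -0.037 and -0.019 m and z of tube_c in the frame of bench_rack between 0.006 and 0.018 m) and (x of tube_d in the frame of bench_rack between -0.009 and 0.009 m and y of tube_d in the frame of bench_rack between -0.093 and -0.075 m and z of tube_d in the frame of bench_rack between 0.006 and 0.018 m)) or (y of carrier_handle in the frame of carrier below 0 m and y of bench_rack_handle in the frame of bench_rack above 0 m and (x of tube_a in the frame of bench_rack between -0.009 and 0.009 m and y of tube_a in the frame of bench_rack between 0.075 and 0.093 m and z of tube_a in the frame of bench_rack between 0.006 and 0.018 m) and (x of tube_b in the frame of bench_rack between -0.009 and 0.009 m and y of tube_b in the frame of bench_rack between 0.019 and 0.037 m and z of tube_b in the frame of bench_rack between 0.006 and 0.018 m) and (x of tube_c in the frame of bench_rack between -0.009 and 0.009 m and y of tube_c in the frame of bench_rack between -0.037 and -0.019 m and z of tube_c in the frame of bench_rack between 0.006 and 0.018 m) and (x of tube_d in the frame of bench_rack between -0.009 and 0.009 m and y of tube_d in the frame of bench_rack between -0.093 and -0.075 m and z of tube_d in the frame of bench_rack between 0.006 and 0.018 m)) or (y of carrier_handle in the frame of carrier below 0 m and y of bench_rack_handle in the frame of bench_rack below 0 m and (x of tube_a in the frame of bench_rack between -0.009 and 0.009 m and y of tube_a in the frame of bench_rack between -0.093 and -0.075 m and z of tube_a in the frame of bench_rack between 0.006 and 0.018 m) and (x of tube_b in the frame of bench_rack between -0.009 and 0.009 m and y of tube_b in the frame of bench_rack between -0.037 and -0.019 m and z of tube_b in the frame of bench_rack between 0.006 and 0.018 m) and (x of tube_c in the frame of bench_rack between -0.009 and 0.009 m and y of tube_c in the frame of bench_rack between 0.019 and 0.037 m and z of tube_c in the frame of bench_rack between 0.006 and 0.018 m) and (x of tube_d in the frame of bench_rack between -0.009 and 0.009 m and y of tube_d in the frame of bench_rack between 0.075 and 0.093 m and z of tube_d in the frame of bench_rack between 0.006 and 0.018 m))) and angle between each of tube_a, tube_b, tube_c, tube_d, beaker's own z axis and vertical below 0.1 rad and linear speed of each of tube_a, tube_b, tube_c, tube_d below 0.02 m/s and angular speed of each of tube_a, tube_b, tube_c, tube_d below 0.5 rad/s); the robot touches nothing.
It fails at once if a tube is tipped by more than 35 degrees (angle between any of tube_a, tube_b, tube_c, tube_d's own z axis and vertical above 0.61 rad).
It fails at once if the beaker is pushed more than 30 mm from its place or knocked over (distance of beaker from where it was at the start of the episode above 0.03 m or angle between beaker's own z axis and vertical above 0.5 rad).
It also fails if it takes over 99 s, if anything falls off the work surface, if the arm or the gripper's body presses on something with over 40 N, if the wrist force passes 120 N, or if a joint passes its speed limit or range.

ROBOT

A 7-joint arm with a two-finger parallel gripper is mounted at the origin on the work surface; the furniture and walls round the work are solid. World frame = base frame: x ahead of the robot, y to its left, z up, the work surface at z = 0. Lengths are in m, angles in rad, forces in N, time in s.
With the tool pointing down it reaches from about 0.425 to 0.875 m from the base axis. Payload 4.7 kg.
Tool frame: the origin (TCP) lies midway between the tips of the shut fingers; the grasp point (between the pads) lies 19 mm behind it; z points along the fingers, y is the line along which they close (so a half turn about z gives the same grasp; the last joint's range is limited). The gripper opens to 87 mm and grips with 3 to 60 N. Pads are 19 mm wide; open, the fingers measure 117 mm over their backs; the gripper's body (75 mm by 190 mm) begins 51 mm behind the grasp point.
Start: joints at [1.275, 0.321, -0.07, 1.45, 0.023, 1.371, -0.057], TCP at [0.198, -0.619, 0.223] pointing down, gripper open.
Joint ranges: [-2.86, 2.86], [-0.3, 2.09], [-1.38, 1.24], [0.06, 2.45], [-1.56, 4.7], [0.09, 2.05], [-2.69, 2.69]. Speed limits (rad/s): [2.57, 2.57, 3.14, 3.14, 3.14, 3.14, 3.14].

INTERFACE

Orientations are given as a rotation vector (axis times angle).
In Python, from bench import ctrl gives the robot as it stands. The module is installed in compiled form; this text tells all that it offers.
- The arm moves only by the shell command python3 -m handwheel 'ROWS' [FORCE]. ROWS is JSON, a list of rows, each a list of 7 numbers: the finger opening in m, from 0 to 0.087, then the shift along the tool's x, y, z in m, then the turn, a rotation vector about the tool's x, y, z in degrees. A call has 1 to 12 rows; each row shifts and turns the commanded pose from where the row before left it, along the tool's axes as they then stand; what a row does not reach is not made up. A row lasts 1/8 s, in which the tool goes at most 62.5 mm and 10.7 degrees, less where a joint would pass 70% of its speed; a pose out of reach is approached as far as the arm can. A call is refused whole if a number of a shift passes 0.0625 or a number of a turn 10.7, either way. A call with a gripper value outside its range is refused whole. The fingers move at their own pace and stop on an object; FORCE is the grip in N (left out, the last holds). Time passes only in rows, so rows that do not move let the fingers close. It gives the time, the measured TCP pose, the force, the opening and the grip force at its end, in the units of the state.
- ctrl.get_state(): the state, without advancing time (a new reading comes with each control period).
- ctrl.get_image(name): name is "side" or "top"; returns (picture, depth): 480x640x3 uint8, blue, green, red; 480x640 float32, m along the optical axis (not along the pixel's ray), 0 where there is no reading.
- ctrl.camera_info(name): a dict with "intrinsics" (3x3 intrinsics, pixels), "R" (3x3) and "t" (3): a world point X has camera coordinates R X + t. Camera axes: x right, y down, z forward; pixel columns grow to the right and rows downward; lengths in m; the calibration is good to about 2 mm. A picture is of the moment at which its call begins. camera_info takes no time and is no camera call.
- ctrl.close_job(): hands the job in; it is judged then, once.
The state is a dict: "time": time; "joint_positions": joint angles; "qd": joint speeds; "joint_torque": joint torques, N m; "position": TCP position; "tool_rot": TCP orientation; "ft_force": force on the tool from outside, world axes, zero at the start; "torque": the same for the moment, N m; "grip_width": opening from 0.0 (shut) to 1.0 (fully open); "grip_force": force on a finger pad.
Only numpy, scipy, OpenCV 4.12 (cv2) and the standard library are available. Lean on these libraries where they do the work, as an engineer would, in place of code of your own. Each camera call takes 0.05 s, during which the arm holds its last target. There are 200 camera calls.

## Working session

There is one attempt and no reset: what is moved stays moved. The work goes in short steps, Python scripts to look and compute and a shell command to move; the robot and the scene stay as the last step left them, time stands still between calls to the robot, and variables do not carry over. Pictures are saved under pics/ and viewed, at most 14 in all, crops included, and the job is handed in when it is done.

```bash
mkdir -p pics
python3 - <<'E'
from bench import ctrl
import cv2,numpy as np
for n in("side","top"):
    im,d=ctrl.get_image(n); cv2.imwrite(f"pics/{n}0.png",im); np.save(f"{n}0.npy",d)
    print(n,ctrl.camera_info(n))
print(ctrl.get_state())
E
```

```text
side {'intrinsics': array([[484.65536164,   0.        , 310.51674792],
       [  0.        , 484.65536164, 243.58653286],
       [  0.        ,   0.        ,   1.        ]]), 'R': array([[-0.84784268, -0.5302157 , -0.00583914],
       [-0.3309091 ,  0.53768137, -0.7754985 ],
       [ 0.41432108, -0.6555685 , -0.63132241]]), 't': array([0.34508952, 0.17077904, 1.17125991])}
top {'intrinsics': array([[473.28397049,   0.        , 316.85557424],
       [  0.        , 473.28397049, 237.58437793],
       [  0.        ,   0.        ,   1.        ]]), 'R': array([[ 1.13787277e-02, -9.99932750e-01,  2.24062950e-03],
       [-9.91720545e-01, -1.15718557e-02, -1.27892350e-01],
       [ 1.27909677e-01, -7.66826085e-04, -9.91785524e-01]]), 't': array([-0.02464533,  0.43430136,  1.09231082])}
{'time': 0.1, 'joint_positions': array([ 1.27509321,  0.32177115, -0.07012036,  1.45158913,  0.02265374,
        1.37083386, -0.05688687]), 'qd': array([-0.0008216 , -0.00342034, -0.00115513, -0.0034448 , -0.00129888,
       -0.00022735,  0.00217815]), 'joint_torque': array([ 3.07840237e-04, -4.92573631e+01, -4.05645110e-01, -3.13399565e+01,
       -6.41159993e-02,  3.94448941e-02,  7.21457445e-05]), 'position': array([ 0.19796125, -0.61856927,  0.2215386 ]), 'tool_rot': array([-3.10221176e+00, -4.84555285e-01,  6.52479639e-04]), 'ft_force': array([ 0.55639429,  0.12697   , -0.09814074]), 'torque': array([-0.01754007,  0.04120446, -0.01280462]), 'grip_force': 0.0, 'grip_width': 0.9994362922628732}
```

View pics/top0.png

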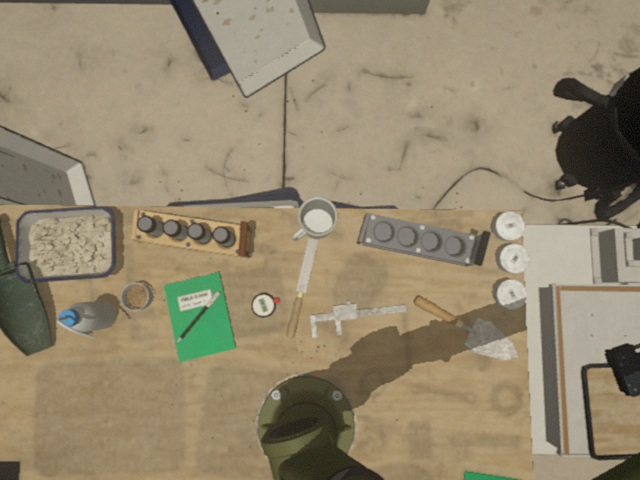

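View pics/side0.png

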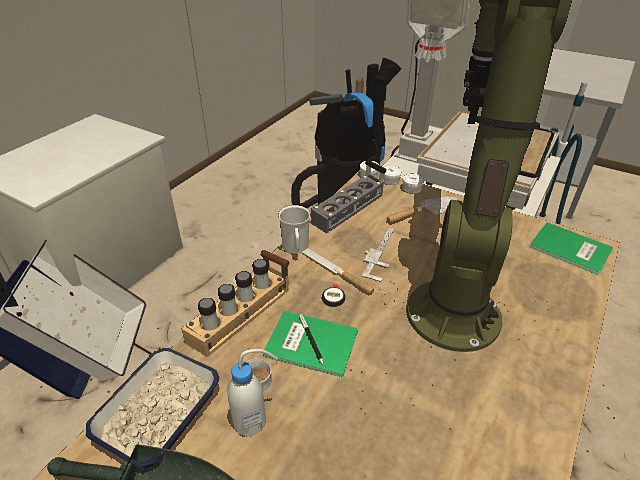

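The top view shows the carrier at left: tube caps at about (148,224), (174,229), (199,234) and (224,238), with its handle at the right end (246,238). The beaker is at (318,218). The bench rack is at right: holes at (383,231), (407,236), (431,241) and (455,245), with its handle also at the right end (482,248). The side view agrees, so the left-to-right order stays the same. Next I'll measure both racks.

```bash
cat > h.py <<'E'
import numpy as np,cv2
from bench import ctrl
C={n:ctrl.camera_info(n) for n in("side","top")}
def ray(n,u,v):
    c=C[n];d=c["R"].T@np.linalg.solve(c["intrinsics"],[u,v,1.]);return -c["R"].T@c["t"],d
def plane(n,u,v,z):
    o,d=ray(n,u,v);return o+d*(z-o[2])/d[2]
def tri(p,q):
    o1,d1=ray("top",*p);o2,d2=ray("side",*q)
    s=np.linalg.lstsq(np.c_[d1,-d2],o2-o1,rcond=None)[0];a,b=o1+s[0]*d1,o2+s[1]*d2
    return (a+b)/2,np.linalg.norm(a-b)
def cloud(n,d):
    v,u=np.mgrid[0:480,0:640];c=C[n]
    P=np.stack([u,v,np.ones_like(u)],-1)@np.linalg.inv(c["intrinsics"]).T*d[...,None]
    return (P-c["t"])@c["R"]
def proj(n,X):
    c=C[n];p=c["intrinsics"]@(c["R"]@np.array(X)+c["t"]);return p[:2]/p[2]
E
python3 - <<'E'
from h import *
a=cv2.imread("pics/top0.png");b=cv2.imread("pics/side0.png")
A=cv2.resize(a[200:275,125:255],None,fx=6,fy=6,interpolation=2)[:290]
B=cv2.resize(a[205:275,352:492],None,fx=5.57,fy=5.57,interpolation=2)[:300,:780]
cv2.imwrite("pics/zt.png",np.vstack([cv2.copyMakeBorder(A,0,0,0,780-A.shape[1],0) if 0 else A[:, :780],B]))
A=cv2.resize(b[245:355,175:300],None,fx=4,fy=4,interpolation=2)[:,:500]
B=cv2.resize(b[170:235,300:390],None,fx=4,fy=4,interpolation=2)
B=cv2.copyMakeBorder(B,0,A.shape[0]-B.shape[0],0,0,0)
cv2.imwrite("pics/zs.png",np.hstack([A,B])[:, :800])
P=cloud("top",np.load("top0.npy"));Z=P[...,2]
for m,nm,bx in((Z>0.09,"caps",(125,255)),):
    m=(m&(P[...,0]>.35)).astype(np.uint8); m[:,:bx[0]]=0;m[:,bx[1]:]=0;m[270:]=0;m[:200]=0
    n,l,s,c=cv2.connectedComponentsWithStats(m)
    for i in range(1,n):
        if s[i,4]>8: print(nm,c[i],s[i],np.median(P[l==i],0),P[l==i].mean(0))
for u,v in[(383,231),(395,234),(407,236),(482,248),(246,238),(318,218)]: print(u,v,P[v,u])
E
```

```text
caps [145.94736842 223.85338346] [137 215  19  18 266] [0.44942535 0.35564604 0.11300337] [0.44979396 0.35592246 0.11146579]
caps [171.2527881  227.70260223] [162 219  20  18 269] [0.44157129 0.2996527  0.11274193] [0.44192996 0.30002848 0.11131258]
caps [242.49295775 238.41549296] [238 221  10  36 284] [0.42149378 0.14405899 0.10431988] [0.42106708 0.144272   0.10380775]
caps [195.51968504 230.98818898] [187 223  18  17 254] [0.43498988 0.24609516 0.11284448] [0.43516348 0.24630705 0.11212073]
caps [220.45816733 234.46613546] [212 226  18  18 251] [0.42840516 0.19153551 0.11281597] [0.42814931 0.19148017 0.11188376]
383 231 [ 0.45375209 -0.1779253   0.01673169]
395 234 [ 0.44169508 -0.20040954  0.0537944 ]
407 236 [ 0.44274392 -0.2358707   0.01371381]
482 248 [ 0.40556868 -0.38220766  0.10678914]
246 238 [0.42294145 0.13767302 0.09653379]
318 218 [ 0.4854296  -0.02188958  0.00540889]
```

View pics/zt.png

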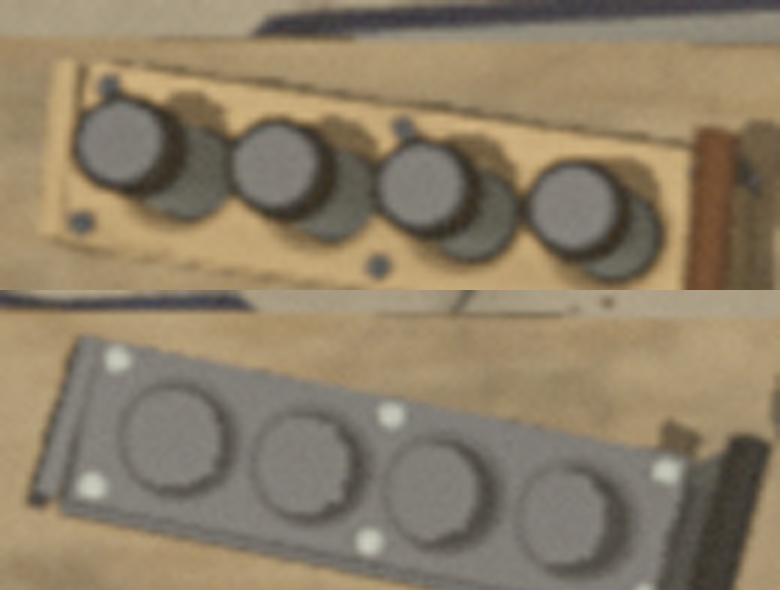

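View pics/zs.png

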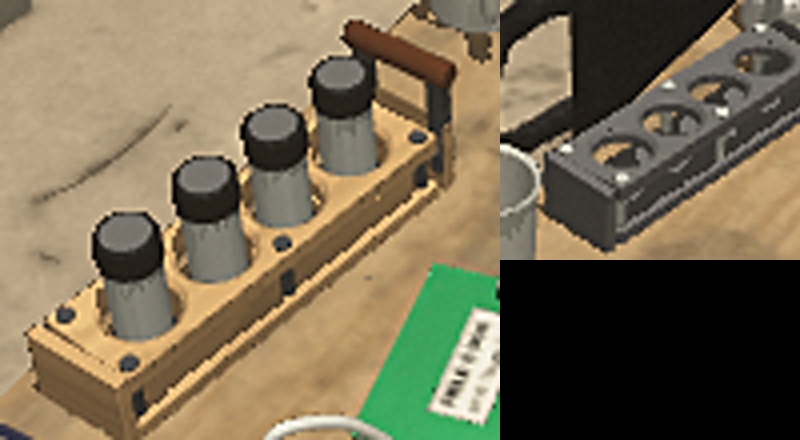

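The top crop shows four caps seen nearly face-on and four empty bench holes, with white screws on the bench deck at full-image (373,217), (422,227), (472,237), (368,240) and (418,250). The side crop shows the tubes in their holes and the same screws at about (317,207), (342,192), (330,214) and (355,198). I'll use these to check heights from two views and locate the holes.

Run:
```python
from h import *
for p,q in(((373,217.4),(316.75,207.25)),((422.4,227.4),(342,191.75)),((368.5,240),(330.5,214.25)),((418.4,250.2),(355.5,198))):
    print("screw",*map(lambda x:np.round(x,4),tri(p,q)),plane("top",*p,.052).round(4))
P=cloud("top",np.load("top0.npy"));Z=P[...,2]
m=((Z>.044)&(Z<.062)).astype(np.uint8)*255; m[:,:350]=0;m[:,500:]=0;m[:200]=0;m[275:]=0
cs,h=cv2.findContours(m,cv2.RETR_CCOMP,cv2.CHAIN_APPROX_NONE)
H=[]
for c,hh in zip(cs,h[0]):
    if hh[3]>=0 and cv2.contourArea(c)>60:
        (u,v),r=cv2.minEnclosingCircle(c); M=cv2.moments(c);cu,cv_=M["m10"]/M["m00"],M["m01"]/M["m00"]
        X=plane("top",cu,cv_,.052);H.append(X);print("hole",(round(cu,1),round(cv_,1)),r,X.round(4))
print("deck z",np.median(Z[m>0]))
H=np.array(sorted(H,key=lambda x:-x[1]))
def row(H,nm):
    c=H.mean(0);d=H[0,:2]-H[-1,:2];d/=np.linalg.norm(d)
    print(nm,"centre",c.round(4),"row dir",d.round(4),"across deg",np.degrees(np.arctan2(-d[0],d[1])),"fit",[(c[:2]+s*d).round(4).tolist() for s in(.084,.028,-.028,-.084)])
row(H,"bench")
# tube tops in both views: bright cap faces by depth mask
def caps(n,z0,box):
    P=cloud(n,np.load(f"{n}0.npy"));m=((P[...,2]>z0)).astype(np.uint8)
    k=np.zeros_like(m);k[box[0]:box[1],box[2]:box[3]]=1
    N,l,s,c=cv2.connectedComponentsWithStats(m*k,connectivity=4)
    return [c[i] for i in range(1,N) if s[i,4]>60]
ct=sorted(caps("top",.106,(200,270,125,236)),key=lambda c:c[0]);cd=sorted(caps("side",.108,(245,330,180,275)),key=lambda c:c[0])
print(np.round(ct,1).tolist(),np.round(cd,1).tolist())
T=[]
for p,q in zip(ct,cd):
    X,e=tri(p,q);T.append(plane("top",*p,.112));print("cap",X.round(4),round(e,4),T[-1].round(4))
row(np.array(T),"carrier")
```

```text
screw [ 0.4799 -0.1504  0.0502] 0.0017 [ 0.4804 -0.1498  0.052 ]
screw [ 0.4582 -0.2657  0.0481] 0.0012 [ 0.4582 -0.2645  0.052 ]
screw [ 0.4265 -0.1397  0.0513] 0.0017 [ 0.4272 -0.1392  0.052 ]
screw [ 0.4049 -0.255   0.0495] 0.0004 [ 0.4048 -0.2544  0.052 ]
hole (454.1, 245.9) 10.440406799316406 [ 0.4157 -0.3371  0.052 ]
hole (430.5, 241.1) 10.45651912689209 [ 0.4263 -0.2827  0.052 ]
hole (406.8, 236.3) 10.35037899017334 [ 0.4368 -0.2279  0.052 ]
hole (383.2, 231.4) 10.518518447875977 [ 0.4477 -0.1733  0.052 ]
deck z 0.05277114812812658
bench centre [ 0.4316 -0.2553  0.052 ] row dir [0.1914 0.9815] across deg -11.037305625826239 fit [[0.4477, -0.1728], [0.437, -0.2278], [0.4263, -0.2828], [0.4156, -0.3377]]
[[145.2, 223.5], [170.5, 227.3], [195.0, 230.7], [220.0, 234.2]] [[206.0, 303.7], [225.7, 289.4], [242.7, 276.4], [259.8, 264.0]]
cap [0.4507 0.3587 0.108 ] 0.0009 [0.4504 0.3575 0.112 ]
cap [0.4427 0.3022 0.1084] 0.0015 [0.4428 0.3015 0.112 ]
cap [0.4361 0.2484 0.1085] 0.0003 [0.4358 0.2476 0.112 ]
cap [0.4288 0.1929 0.1085] 0.0011 [0.4288 0.1925 0.112 ]
carrier centre [0.4394 0.2747 0.112 ] row dir [0.13   0.9915] across deg -7.468353356470982 fit [[0.4504, 0.358], [0.4431, 0.3025], [0.4358, 0.247], [0.4285, 0.1915]]
```

```bash
cat > go.py <<'E'
# usage: go.py yaw_deg x y z [x y z ...]: turn about tool z needed, tool-frame shifts between waypoints (current yaw, tool down)
import sys;from h import *
from scipy.spatial.transform import Rotation as R
s=ctrl.get_state();M=R.from_rotvec(s["tool_rot"]).as_matrix();a=list(map(float,sys.argv[1:]))
yaw=np.degrees(np.arctan2(M[1,1],M[0,1]))
print("t",round(s["time"],2),"pos",s["position"].round(4),"yaw",round(yaw,2),"tilt",np.degrees(np.arccos(-M[2,2])).round(2),"turn_z",round(yaw-a[0],2),"F",s["ft_force"].round(1),"w",round(s["grip_width"]*.087,4),"g",round(s["grip_force"],1))
p=s["position"]
for w in np.array(a[1:]).reshape(-1,3):
    print(w,"shift",(M.T@(w-p)).round(4));p=w
E
python3 -m handwheel '[[0.087,0,0,0,0,0,-9.25],[0.087,0,0,0,0,0,-9.25],[0.087,0,0,0,0,0,-9.25],[0.087,0,0,0,0,0,-9.25],[0.087,0,0,0,0,0,-9.25],[0.087,0,0,0,0,0,-9.25],[0.087,0,0,0,0,0,-9.25],[0.087,0,0,0,0,0,0]]' 20
python3 go.py -7.5 0.46 -0.38 0.22 0.52 0 0.22 0.4285 0.1915 0.2
```

```text
time: 1.1
position: [0.198, -0.6188, 0.222]
tool_rot: [-2.363, -2.069, -0.001]
ft_force: [-0.2, 0.3, -0.4]
grip_width: 1.002
grip_force: 0.0
t 1.1 pos [ 0.198  -0.6188  0.222 ] yaw -7.6 tilt 0.06 turn_z -0.1 F [-0.2  0.3 -0.4] w 0.0872 g 0.0
[ 0.46 -0.38  0.22] shift [0.2714 0.2281 0.0022]
[0.52 0.   0.22] shift [0.3846 0.0092 0.0004]
[0.4285 0.1915 0.2   ] shift [ 0.1777 -0.116   0.0202]
```

```bash
python3 -m handwheel '[[0.087,0.034,0.0285,0,0,0,0],[0.087,0.034,0.0285,0,0,0,0],[0.087,0.034,0.0285,0,0,0,0],[0.087,0.034,0.0285,0,0,0,0],[0.087,0.034,0.0285,0,0,0,0],[0.087,0.034,0.0285,0,0,0,0],[0.087,0.034,0.0285,0,0,0,0],[0.087,0.034,0.0285,0,0,0,0],[0.087,0,0,0,0,0,0]]' >/dev/null
python3 -m handwheel '[[0.087,0.0385,0.001,0,0,0,0],[0.087,0.0385,0.001,0,0,0,0],[0.087,0.0385,0.001,0,0,0,0],[0.087,0.0385,0.001,0,0,0,0],[0.087,0.0385,0.001,0,0,0,0],[0.087,0.0385,0.001,0,0,0,0],[0.087,0.0385,0.001,0,0,0,0],[0.087,0.0385,0.001,0,0,0,0],[0.087,0.0385,0.001,0,0,0,0],[0.087,0.0385,0.001,0,0,0,0],[0.087,0,0,0,0,0,0]]'
python3 go.py -7.5 0.4285 0.1915 0.2
```

```text
time: 3.6
position: [0.5199, 0.0041, 0.2227]
tool_rot: [-2.359, -2.074, -0.001]
ft_force: [-0.0, -1.0, 0.4]
grip_width: 1.002
grip_force: 0.0
t 3.6 pos [0.5199 0.0041 0.2227] yaw -7.35 tilt 0.05 turn_z 0.15 F [-0.  -1.   0.4] w 0.0872 g 0.0
[0.4285 0.1915 0.2   ] shift [ 0.1741 -0.1146  0.0228]
```

```bash
python3 -m handwheel '[[0.087,0.029,-0.0191,0.0035,0,0,0],[0.087,0.029,-0.0191,0.0035,0,0,0],[0.087,0.029,-0.0191,0.0035,0,0,0],[0.087,0.029,-0.0191,0.0035,0,0,0],[0.087,0.029,-0.0191,0.0035,0,0,0],[0.087,0.029,-0.0191,0.0035,0,0,0],[0.087,0,0,0,0,0,0],[0.087,0,0,0,0,0,0]]' >/dev/null
python3 go.py -7.5 0.4285 0.1915 0.083
python3 - <<'E'
from h import *
a,b=ctrl.get_image("top")[0],ctrl.get_image("side")[0]
cv2.imwrite("pics/1.png",np.hstack([cv2.resize(a[190:290,120:270],None,fx=2.6,fy=2.6),cv2.resize(b[170:370,170:370],(390,390))[65:325]]))
E
```

```text
t 4.6 pos [0.4297 0.1868 0.2015] yaw -7.69 tilt 0.07 turn_z -0.19 F [ 1.1 -0.3 -0.3] w 0.0874 g 0.0
[0.4285 0.1915 0.083 ] shift [ 0.0047 -0.0019  0.1185]
```

View pics/1.png

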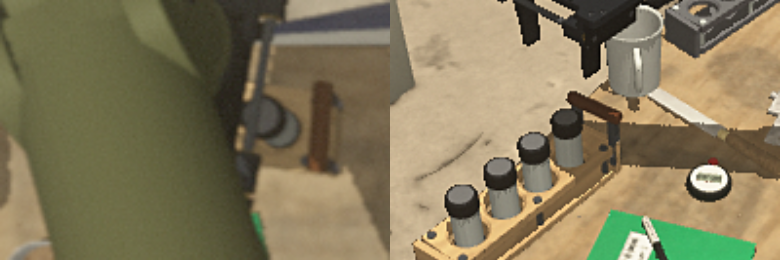

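The gripper is over the tube next to the handle (cap at about (565,120) in the combined picture), with its fingers straddling the row. Now I'll descend.

```bash
python3 -m handwheel '[[0.087,0.0047,-0.002,0.01,0,0,0],[0.087,0,0,0.02,0,0,0],[0.087,0,0,0.02,0,0,0],[0.087,0,0,0.02,0,0,0],[0.087,0,0,0.02,0,0,0],[0.087,0,0,0.02,0,0,0],[0.087,0,0,0.0085,0,0,0],[0.087,0,0,0,0,0,0],[0.087,0,0,0,0,0,0]]' >/dev/null
python3 go.py -7.5 0.4285 0.1915 0.083
```

```text
t 5.83 pos [0.4281 0.1939 0.0836] yaw -7.51 tilt 0.06 turn_z -0.01 F [ 0.1 -0.4  0.2] w 0.0872 g 0.0
[0.4285 0.1915 0.083 ] shift [-0.0023  0.0007  0.0006]
```

```bash
python3 -m handwheel '[[0.03,-0.002,0,0,0,0,0],[0.03,0,0,0,0,0,0],[0.03,0,0,0,0,0,0],[0.03,0,0,0,0,0,0],[0.03,0,0,0,0,0,0]]' 25 >/dev/null
python3 go.py -7.5 0.4285 0.1915 0.083
```

```text
t 6.45 pos [0.4273 0.1916 0.083 ] yaw -7.49 tilt 0.01 turn_z 0.01 F [-0.2  0.6 -0.1] w 0.0454 g 0.0
[0.4285 0.1915 0.083 ] shift [0.     0.0012 0.    ]
```

```bash
python3 -m handwheel '[[0.03,0,0,0,0,0,0],[0.03,0,0,0,0,0,0],[0.03,0,0,0,0,0,0]]' 25 >/dev/null
python3 go.py -7.5 0.4273 0.1915 0.213
```

```text
t 6.83 pos [0.4273 0.1916 0.083 ] yaw -7.5 tilt 0.01 turn_z 0.0 F [-0.2  0.2  0.7] w 0.0369 g 25.0
[0.4273 0.1915 0.213 ] shift [-0.0002  0.     -0.13  ]
```

```bash
python3 -m handwheel '[[0.03,0,0,-0.015,0,0,0],[0.03,0,0,-0.02,0,0,0],[0.03,0,0,-0.025,0,0,0],[0.03,0,0,-0.025,0,0,0],[0.03,0,0,-0.025,0,0,0],[0.03,0,0,-0.02,0,0,0],[0.03,0,0,-0.015,0,0,0],[0.03,0,0,0,0,0,0]]' >/dev/null
python3 go.py -11 0.49 -0.07 0.228 0.4156 -0.3377 0.228
```

```text
t 7.83 pos [0.4279 0.192  0.2292] yaw -7.5 tilt 0.13 turn_z 3.5 F [-1.   0.8 -2.2] w 0.0369 g 25.0
[ 0.49  -0.07   0.228] shift [-0.2516  0.0958  0.0013]
[ 0.4156 -0.3377  0.228 ] shift [-2.751e-01 -3.880e-02 -2.000e-04]
```

```bash
python3 -m handwheel '[[0.03,-0.02,0.0076,0,0,0,0],[0.03,-0.0386,0.0147,0,0,0,0],[0.03,-0.0386,0.0147,0,0,0,0],[0.03,-0.0386,0.0147,0,0,0,0],[0.03,-0.0386,0.0147,0,0,0,0],[0.03,-0.0386,0.0147,0,0,0,0],[0.03,-0.0386,0.0147,0,0,0,0]]' >/dev/null
python3 -m handwheel '[[0.03,-0.039,-0.0055,0,0,0,0],[0.03,-0.039,-0.0055,0,0,0,0],[0.03,-0.039,-0.0055,0,0,0,0],[0.03,-0.039,-0.0055,0,0,0,0],[0.03,-0.039,-0.0055,0,0,0,0],[0.03,-0.039,-0.0055,0,0,0,0],[0.03,-0.02,-0.003,0,0,0,0],[0.03,-0.02,-0.003,0,0,0,3.5],[0.03,0,0,0,0,0,0],[0.03,0,0,0,0,0,0]]' >/dev/null
python3 go.py -11 0.4156 -0.3377 0.09
```

```text
t 9.95 pos [ 0.4158 -0.3354  0.228 ] yaw -10.89 tilt 0.05 turn_z 0.11 F [ 0.4  0.3 -1.7] w 0.0372 g 25.0
[ 0.4156 -0.3377  0.09  ] shift [-0.0025  0.0002  0.138 ]
```

```bash
python3 -m handwheel '[[0.03,-0.0025,0,0.015,0,0,0],[0.03,0,0,0.02,0,0,0],[0.03,0,0,0.02,0,0,0],[0.03,0,0,0.02,0,0,0],[0.03,0,0,0,0,0,0]]' >/dev/null
python3 go.py -11 0.4156 -0.3377 0.083
python3 - <<'E'
from h import *
a,b=ctrl.get_image("top")[0],ctrl.get_image("side")[0]
cv2.imwrite("pics/2.png",np.hstack([cv2.resize(a[190:290,350:500],None,fx=2.6,fy=2.6),cv2.resize(b[130:230,290:440],(390,260))]))
E
```

```text
t 10.57 pos [ 0.4134 -0.3376  0.1507] yaw -10.93 tilt 0.26 turn_z 0.07 F [ 1.1  0.6 -2.2] w 0.0368 g 25.0
[ 0.4156 -0.3377  0.083 ] shift [0.0002 0.0024 0.0677]
```

View pics/2.png

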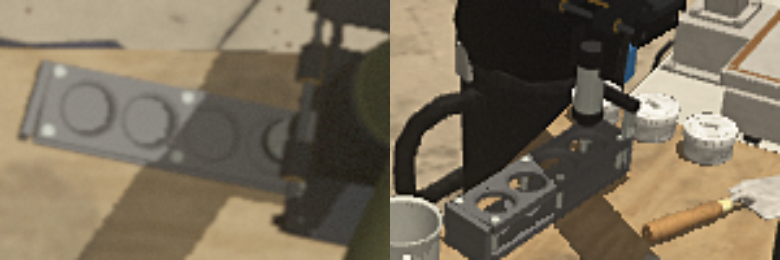

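The tube hangs upright over the last hole, next to the rack's handle (foot at about (588,118)). I'll lower it.

```bash
python3 -m handwheel '[[0.03,0,0.002,0.015,0,0,0],[0.03,0,0,0.015,0,0,0],[0.03,0,0,0.015,0,0,0],[0.03,0,0,0.012,0,0,0],[0.03,0,0,0.008,0,0,0],[0.03,0,0,0,0,0,0],[0.03,0,0,0,0,0,0]]' >/dev/null
python3 go.py -11 0.4156 -0.3377 0.083
```

```text
t 11.55 pos [ 0.4169 -0.34    0.0885] yaw -11.0 tilt 0.05 turn_z 0.0 F [-0.5 -0.9 -0.5] w 0.0372 g 25.0
[ 0.4156 -0.3377  0.083 ] shift [ 0.002  -0.0017  0.0055]
```

```bash
python3 -m handwheel '[[0.03,0.001,-0.001,0.003,0,0,0],[0.03,0,0,0,0,0,0]]' >/dev/null; python3 go.py -11 0.4156 -0.3377 0.083
python3 -m handwheel '[[0.087,0,0,0,0,0,0],[0.087,0,0,0,0,0,0],[0.087,0,0,0,0,0,0],[0.087,0,0,0,0,0,0],[0.087,0,0,0,0,0,0],[0.087,0,0,-0.02,0,0,0],[0.087,0,0,-0.03,0,0,0],[0.087,0,0,-0.04,0,0,0],[0.087,0,0,-0.03,0,0,0],[0.087,0,0,0,0,0,0]]' >/dev/null
python3 go.py -7.5 0.5 -0.05 0.2 0.4350 0.2475 0.2 .4358 .247 .083
python3 - <<'E'
from h import *
b,d=ctrl.get_image("side");cv2.imwrite("pics/3.png",cv2.resize(b[130:250,290:440],None,fx=4,fy=4))
P=cloud("side",d)[130:250,290:440].reshape(-1,3)
k=(np.hypot(P[:,0]-.4156,P[:,1]+.3377)<.03)&(P[:,2]<.13);print("top z",P[k,2].max(),np.median(P[k&(P[:,2]>.105)],0))
E
```

```text
t 11.8 pos [ 0.4156 -0.3384  0.0851] yaw -10.99 tilt 0.01 turn_z 0.01 F [ 0.1 -0.1 -1.6] w 0.0368 g 25.0
[ 0.4156 -0.3377  0.083 ] shift [ 0.0007 -0.0002  0.0021]
t 13.05 pos [ 0.4172 -0.3396  0.2079] yaw -11.0 tilt 0.32 turn_z -3.5 F [ 0.4 -0.9  0.6] w 0.0869 g 0.0
[ 0.5  -0.05  0.2 ] shift [0.3001 0.026  0.0071]
[0.435  0.2475 0.2   ] shift [ 0.2796 -0.1206 -0.0014]
[0.4358 0.247  0.083 ] shift [0.     0.0003 0.117 ]
top z 0.11577421141508532 [ 0.41398887 -0.33122976  0.11169707]
```

View pics/3.png

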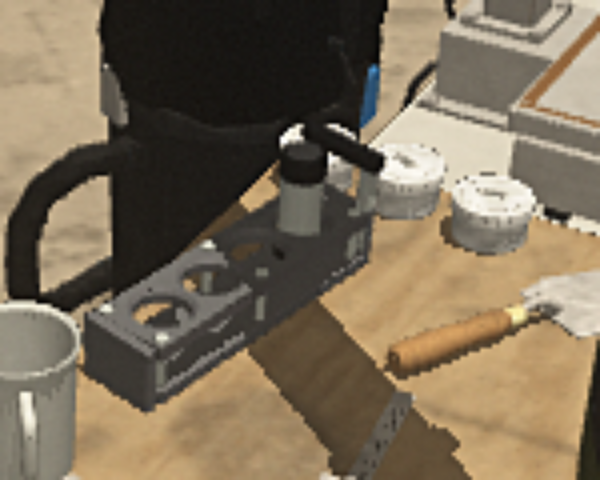

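The first tube stands upright and seated in the hole next to the rack's handle (cap at about (302,165)), with its top at 0.112. Next tube.

```bash
python3 -m handwheel '[[0.087,0.0375,0.0033,0,0,0,0],[0.087,0.0375,0.0033,0,0,0,0],[0.087,0.0375,0.0033,0,0,0,0],[0.087,0.0375,0.0033,0,0,0,0],[0.087,0.0375,0.0033,0,0,0,0],[0.087,0.0375,0.0033,0,0,0,0],[0.087,0.0375,0.0033,0,0,0,0],[0.087,0.0375,0.0033,0,0,0,0]]' >/dev/null
python3 -m handwheel '[[0.087,0.035,-0.0151,0,0,0,0],[0.087,0.035,-0.0151,0,0,0,0],[0.087,0.035,-0.0151,0,0,0,0],[0.087,0.035,-0.0151,0,0,0,0],[0.087,0.035,-0.0151,0,0,0,0],[0.087,0.035,-0.0151,0,0,0,0],[0.087,0.035,-0.0151,0,0,0,0],[0.087,0.035,-0.0151,0,0,0,-3.5],[0.087,0,0,0,0,0,0],[0.087,0,0,0,0,0,0]]' >/dev/null
python3 go.py -7.5 .4358 .247 .083
```

```text
t 15.35 pos [0.4334 0.2479 0.2039] yaw -7.53 tilt 0.12 turn_z -0.03 F [ 0.  -0.4 -0.1] w 0.0866 g 0.0
[0.4358 0.247  0.083 ] shift [-0.0004  0.0027  0.1209]
```

```bash
python3 -m handwheel '[[0.087,0,0.002,0.015,0,0,0],[0.087,0,0,0.02,0,0,0],[0.087,0,0,0.02,0,0,0],[0.087,0,0,0.02,0,0,0],[0.087,0,0,0.02,0,0,0],[0.087,0,0,0.015,0,0,0],[0.087,0,0,0.01,0,0,0],[0.087,0,0,0,0,0,0],[0.087,0,0,0,0,0,0]]' >/dev/null
python3 go.py -7.5 .4358 .247 .083
python3 -m handwheel '[[0.03,0,0,0,0,0,0],[0.03,0,0,0,0,0,0],[0.03,0,0,0,0,0,0],[0.03,0,0,0,0,0,0],[0.03,0,0,0,0,0,0],[0.03,0,0,0,0,0,0],[0.03,0,0,0,0,0,0]]' 25 >/dev/null
python3 go.py -7.5 .4358 .247 .083
```

```text
t 16.48 pos [0.4362 0.2488 0.0855] yaw -7.5 tilt 0.06 turn_z -0.0 F [ 1.6 -0.1  0. ] w 0.0868 g 0.0
[0.4358 0.247  0.083 ] shift [-0.0018 -0.0001  0.0025]
t 17.35 pos [0.4356 0.2486 0.085 ] yaw -7.49 tilt 0.01 turn_z 0.01 F [-0.8  1.  -0.6] w 0.037 g 25.0
[0.4358 0.247  0.083 ] shift [-0.0016  0.0004  0.002 ]
```

Gripped at TCP z = 0.085, so placing at z ≈ 0.086 seats it. Lift.

```bash
python3 -m handwheel '[[0.03,0,0,-0.015,0,0,0],[0.03,0,0,-0.02,0,0,0],[0.03,0,0,-0.025,0,0,0],[0.03,0,0,-0.025,0,0,0],[0.03,0,0,-0.025,0,0,0],[0.03,0,0,-0.02,0,0,0],[0.03,0,0,-0.015,0,0,0],[0.03,0,0,0,0,0,0]]' >/dev/null
python3 go.py -11 0.495 0 0.23 0.4263 -0.2828 0.23
```

```text
t 18.35 pos [0.4364 0.249  0.2316] yaw -7.5 tilt 0.16 turn_z 3.5 F [ 0.4  0.3 -2.1] w 0.037 g 25.0
[0.495 0.    0.23 ] shift [-0.2393  0.0906  0.0016]
[ 0.4263 -0.2828  0.23  ] shift [-0.2893 -0.0312 -0.0003]
```

```bash
python3 -m handwheel '[[0.03,-0.021,0.0078,0,0,0,0],[0.03,-0.0364,0.0138,0,0,0,0],[0.03,-0.0364,0.0138,0,0,0,0],[0.03,-0.0364,0.0138,0,0,0,0],[0.03,-0.0364,0.0138,0,0,0,0],[0.03,-0.0364,0.0138,0,0,0,0],[0.03,-0.0364,0.0138,0,0,0,0]]' >/dev/null
python3 -m handwheel '[[0.03,-0.039,-0.0042,0,0,0,0],[0.03,-0.039,-0.0042,0,0,0,0],[0.03,-0.039,-0.0042,0,0,0,0],[0.03,-0.039,-0.0042,0,0,0,0],[0.03,-0.039,-0.0042,0,0,0,0],[0.03,-0.039,-0.0042,0,0,0,0],[0.03,-0.035,-0.004,0,0,0,0],[0.03,-0.02,-0.002,0,0,0,3.5],[0.03,0,0,0,0,0,0],[0.03,0,0,0,0,0,0]]' >/dev/null
python3 go.py -11 0.4263 -0.2828 0.085
```

```text
t 20.48 pos [ 0.4264 -0.2812  0.2299] yaw -10.87 tilt 0.07 turn_z 0.13 F [-1.   0.7 -0.9] w 0.0369 g 25.0
[ 0.4263 -0.2828  0.085 ] shift [-0.0017  0.0003  0.1449]
```

```bash
python3 -m handwheel '[[0.03,-0.0015,0,0.015,0,0,0],[0.03,0,0,0.02,0,0,0],[0.03,0,0,0.02,0,0,0],[0.03,0,0,0.02,0,0,0],[0.03,0,0,0.015,0,0,0],[0.03,0,0,0.015,0,0,0],[0.03,0,0,0.012,0,0,0],[0.03,0,0,0.012,0,0,0],[0.03,0,0,0.008,0,0,0],[0.03,0,0,0.005,0,0,0],[0.03,0,0,0,0,0,0]]' >/dev/null
python3 go.py -11 0.4263 -0.2828 0.0855
```

```text
t 21.85 pos [ 0.4252 -0.2845  0.0878] yaw -11.0 tilt 0.02 turn_z -0.0 F [-0.3 -0.4 -0.8] w 0.0371 g 25.0
[ 0.4263 -0.2828  0.0855] shift [0.0019 0.0007 0.0023]
```

Within about 2.5 mm of the floor. I'll settle, release and retreat.

```bash
python3 -m handwheel '[[0.03,0.001,0.0005,0.002,0,0,0],[0.03,0,0,0,0,0,0],[0.087,0,0,0,0,0,0],[0.087,0,0,0,0,0,0],[0.087,0,0,0,0,0,0],[0.087,0,0,0,0,0,0],[0.087,0,0,0,0,0,0],[0.087,0,0,-0.02,0,0,0],[0.087,0,0,-0.03,0,0,0],[0.087,0,0,-0.04,0,0,0],[0.087,0,0,-0.03,0,0,0],[0.087,0,0,0,0,0,0]]' >/dev/null
python3 go.py -7.5 0.5 0 0.203 0.4431 0.3025 0.203
python3 - <<'E'
from h import *
b,d=ctrl.get_image("side");P=cloud("side",d)[130:250,290:440].reshape(-1,3)
for x,y in((.4156,-.3377),(.4263,-.2828)):
    k=(np.hypot(P[:,0]-x,P[:,1]-y)<.03)&(P[:,2]<.13);print("top z",P[k,2].max(),np.median(P[k&(P[:,2]>.105)],0))
E
```

```text
t 23.35 pos [ 0.4275 -0.2845  0.2087] yaw -11.0 tilt 0.3 turn_z -3.5 F [ 0.2 -0.4 -0.6] w 0.0873 g 0.0
[0.5   0.    0.203] shift [0.2931 0.0168 0.0051]
[0.4431 0.3025 0.203 ] shift [ 0.2861 -0.1136 -0.0013]
top z 0.11574532649534373 [ 0.41625579 -0.33237445  0.11154503]
top z 0.11655873255263859 [ 0.42365639 -0.27712838  0.11156382]
```

```bash
python3 -m handwheel '[[0.087,0.0366,0.0021,0,0,0,0],[0.087,0.0366,0.0021,0,0,0,0],[0.087,0.0366,0.0021,0,0,0,0],[0.087,0.0366,0.0021,0,0,0,0],[0.087,0.0366,0.0021,0,0,0,0],[0.087,0.0366,0.0021,0,0,0,0],[0.087,0.0366,0.0021,0,0,0,0],[0.087,0.0366,0.0021,0,0,0,0]]' >/dev/null
python3 -m handwheel '[[0.087,0.0358,-0.0142,0,0,0,0],[0.087,0.0358,-0.0142,0,0,0,0],[0.087,0.0358,-0.0142,0,0,0,0],[0.087,0.0358,-0.0142,0,0,0,0],[0.087,0.0358,-0.0142,0,0,0,0],[0.087,0.0358,-0.0142,0,0,0,0],[0.087,0.0358,-0.0142,0,0,0,0],[0.087,0.0358,-0.0142,0,0,0,-3.5],[0.087,0,0,0,0,0,0],[0.087,0,0,0,0,0,0]]' >/dev/null
python3 go.py -7.5 .4431 .3025 .083
```

```text
t 25.65 pos [0.4413 0.3023 0.2048] yaw -7.53 tilt 0.13 turn_z -0.03 F [-0.1 -0.5  0.4] w 0.0866 g 0.0
[0.4431 0.3025 0.083 ] shift [0.0007 0.002  0.1218]
```

```bash
python3 -m handwheel '[[0.087,0,0.001,0.015,0,0,0],[0.087,0,0,0.02,0,0,0],[0.087,0,0,0.02,0,0,0],[0.087,0,0,0.02,0,0,0],[0.087,0,0,0.02,0,0,0],[0.087,0,0,0.015,0,0,0],[0.087,0,0,0.01,0,0,0],[0.087,0,0,0,0,0,0],[0.087,0,0,0,0,0,0]]' >/dev/null
python3 go.py -7.5 .4431 .3025 .083
python3 -m handwheel '[[0.03,0,0,0,0,0,0],[0.03,0,0,0,0,0,0],[0.03,0,0,0,0,0,0],[0.03,0,0,0,0,0,0],[0.03,0,0,0,0,0,0],[0.03,0,0,0,0,0,0],[0.03,0,0,0,0,0,0]]' 25 >/dev/null
python3 go.py -7.5 .4431 .3025 .083
```

```text
t 26.77 pos [0.4429 0.3036 0.0866] yaw -7.5 tilt 0.06 turn_z 0.0 F [ 0.5 -0.2 -0.3] w 0.0873 g 0.0
[0.4431 0.3025 0.083 ] shift [-0.0011  0.0003  0.0036]
t 27.65 pos [0.4424 0.3032 0.086 ] yaw -7.5 tilt 0.01 turn_z 0.0 F [-0.  -0.   0.5] w 0.0368 g 25.0
[0.4431 0.3025 0.083 ] shift [-0.0006  0.0008  0.003 ]
```

```bash
python3 -m handwheel '[[0.03,0,0,-0.015,0,0,0],[0.03,0,0,-0.02,0,0,0],[0.03,0,0,-0.025,0,0,0],[0.03,0,0,-0.025,0,0,0],[0.03,0,0,-0.025,0,0,0],[0.03,0,0,-0.02,0,0,0],[0.03,0,0,-0.015,0,0,0],[0.03,0,0,0,0,0,0]]' >/dev/null
python3 go.py -11 0.495 0.04 0.23 0.437 -0.2278 0.23
```

```text
t 28.65 pos [0.443  0.3036 0.2322] yaw -7.51 tilt 0.11 turn_z 3.49 F [-0.3  0.5 -1.7] w 0.0371 g 25.0
[0.495 0.04  0.23 ] shift [-0.2546  0.086   0.0021]
[ 0.437  -0.2278  0.23  ] shift [-0.2731 -0.0225 -0.0003]
```

```bash
python3 -m handwheel '[[0.03,-0.0206,0.0072,0,0,0,0],[0.03,-0.039,0.0131,0,0,0,0],[0.03,-0.039,0.0131,0,0,0,0],[0.03,-0.039,0.0131,0,0,0,0],[0.03,-0.039,0.0131,0,0,0,0],[0.03,-0.039,0.0131,0,0,0,0],[0.03,-0.039,0.0131,0,0,0,0]]' >/dev/null
python3 -m handwheel '[[0.03,-0.037,-0.003,0,0,0,0],[0.03,-0.037,-0.003,0,0,0,0],[0.03,-0.037,-0.003,0,0,0,0],[0.03,-0.037,-0.003,0,0,0,0],[0.03,-0.037,-0.003,0,0,0,0],[0.03,-0.037,-0.003,0,0,0,0],[0.03,-0.032,-0.003,0,0,0,0],[0.03,-0.02,-0.0015,0,0,0,3.5],[0.03,0,0,0,0,0,0],[0.03,0,0,0,0,0,0]]' >/dev/null
python3 go.py -11 0.437 -0.2278 0.0865
```

```text
t 30.77 pos [ 0.4368 -0.2274  0.2308] yaw -10.88 tilt 0.06 turn_z 0.12 F [-0.2  0.1 -1.1] w 0.0368 g 25.0
[ 0.437  -0.2278  0.0865] shift [-0.0005  0.0003  0.1443]
```

```bash
python3 -m handwheel '[[0.03,0,0,0.015,0,0,0],[0.03,0,0,0.02,0,0,0],[0.03,0,0,0.02,0,0,0],[0.03,0,0,0.02,0,0,0],[0.03,0,0,0.015,0,0,0],[0.03,0,0,0.015,0,0,0],[0.03,0,0,0.012,0,0,0],[0.03,0,0,0.012,0,0,0],[0.03,0,0,0.008,0,0,0],[0.03,0,0,0.005,0,0,0],[0.03,0,0,0,0,0,0]]' >/dev/null
python3 go.py -11 0.437 -0.2278 0.0865
```

```text
t 32.15 pos [ 0.4362 -0.2291  0.0889] yaw -11.0 tilt 0.02 turn_z -0.0 F [-0.5  0.8 -1.7] w 0.037 g 25.0
[ 0.437  -0.2278  0.0865] shift [0.0014 0.0005 0.0024]
```

```bash
python3 -m handwheel '[[0.03,0.001,0.0005,0.002,0,0,0],[0.03,0,0,0,0,0,0],[0.087,0,0,0,0,0,0],[0.087,0,0,0,0,0,0],[0.087,0,0,0,0,0,0],[0.087,0,0,0,0,0,0],[0.087,0,0,0,0,0,0],[0.087,0,0,-0.02,0,0,0],[0.087,0,0,-0.03,0,0,0],[0.087,0,0,-0.04,0,0,0],[0.087,0,0,-0.03,0,0,0],[0.087,0,0,0,0,0,0]]' >/dev/null
python3 go.py -7.5 0.5 0.05 0.203 0.4504 0.358 0.203
python3 - <<'E'
from h import *
b,d=ctrl.get_image("side");P=cloud("side",d)[130:250,290:440].reshape(-1,3)
for x,y in((.4156,-.3377),(.4263,-.2828),(.437,-.2278)):
    k=(np.hypot(P[:,0]-x,P[:,1]-y)<.03)&(P[:,2]<.13);print("top z",P[k,2].max(),np.median(P[k&(P[:,2]>.105)],0))
E
```

```text
t 33.65 pos [ 0.4385 -0.2289  0.2096] yaw -11.0 tilt 0.3 turn_z -3.5 F [0.3 0.2 0.2] w 0.0871 g 0.0
[0.5   0.05  0.203] shift [0.2855 0.0071 0.006 ]
[0.4504 0.358  0.203 ] shift [ 0.2929 -0.1075 -0.0011]
top z 0.11514001493713807 [ 0.41426082 -0.33086185  0.11114575]
top z 0.11556729365376503 [ 0.42323977 -0.27905033  0.11109246]
top z 0.11675678167107138 [ 0.43345811 -0.22346419  0.11163163]
```

```bash
python3 -m handwheel '[[0.087,0.0357,0.0009,0,0,0,0],[0.087,0.0357,0.0009,0,0,0,0],[0.087,0.0357,0.0009,0,0,0,0],[0.087,0.0357,0.0009,0,0,0,0],[0.087,0.0357,0.0009,0,0,0,0],[0.087,0.0357,0.0009,0,0,0,0],[0.087,0.0357,0.0009,0,0,0,0],[0.087,0.0357,0.0009,0,0,0,0]]' >/dev/null
python3 -m handwheel '[[0.087,0.0366,-0.0134,0,0,0,0],[0.087,0.0366,-0.0134,0,0,0,0],[0.087,0.0366,-0.0134,0,0,0,0],[0.087,0.0366,-0.0134,0,0,0,0],[0.087,0.0366,-0.0134,0,0,0,0],[0.087,0.0366,-0.0134,0,0,0,0],[0.087,0.0366,-0.0134,0,0,0,0],[0.087,0.0366,-0.0134,0,0,0,-3.5],[0.087,0,0,0,0,0,0],[0.087,0,0,0,0,0,0]]' >/dev/null
python3 go.py -7.5 .4504 .358 .084
```

```text
t 35.95 pos [0.4489 0.3576 0.2056] yaw -7.52 tilt 0.14 turn_z -0.02 F [ 0.3 -0.9 -0.3] w 0.0873 g 0.0
[0.4504 0.358  0.084 ] shift [0.0009 0.0016 0.1216]
```

```bash
python3 -m handwheel '[[0.087,0,0.001,0.015,0,0,0],[0.087,0,0,0.02,0,0,0],[0.087,0,0,0.02,0,0,0],[0.087,0,0,0.02,0,0,0],[0.087,0,0,0.02,0,0,0],[0.087,0,0,0.015,0,0,0],[0.087,0,0,0.01,0,0,0],[0.087,0,0,0,0,0,0],[0.087,0,0,0,0,0,0]]' >/dev/null
python3 go.py -7.5 .4504 .358 .084
python3 -m handwheel '[[0.03,0,0,0,0,0,0],[0.03,0,0,0,0,0,0],[0.03,0,0,0,0,0,0],[0.03,0,0,0,0,0,0],[0.03,0,0,0,0,0,0],[0.03,0,0,0,0,0,0],[0.03,0,0,0,0,0,0]]' 25 >/dev/null
python3 go.py -7.5 .4504 .358 .084
```

```text
t 37.08 pos [0.4504 0.359  0.0876] yaw -7.49 tilt 0.06 turn_z 0.01 F [-0.3  0.1 -0.2] w 0.0868 g 0.0
[0.4504 0.358  0.084 ] shift [-0.001   0.0001  0.0036]
t 37.95 pos [0.4501 0.3585 0.087 ] yaw -7.49 tilt 0.01 turn_z 0.01 F [0.  0.2 0.7] w 0.0372 g 25.0
[0.4504 0.358  0.084 ] shift [-0.0005  0.0004  0.003 ]
```

```bash
python3 -m handwheel '[[0.03,0,0,-0.015,0,0,0],[0.03,0,0,-0.02,0,0,0],[0.03,0,0,-0.025,0,0,0],[0.03,0,0,-0.025,0,0,0],[0.03,0,0,-0.025,0,0,0],[0.03,0,0,-0.02,0,0,0],[0.03,0,0,-0.015,0,0,0],[0.03,0,0,0,0,0,0]]' >/dev/null
python3 go.py -11 0.495 0.1 0.232 0.4477 -0.1728 0.232
```

```text
t 38.95 pos [0.4505 0.359  0.2332] yaw -7.5 tilt 0.11 turn_z 3.5 F [-0.6  0.3 -2.1] w 0.0374 g 25.0
[0.495 0.1   0.232] shift [-0.251   0.0779  0.0011]
[ 0.4477 -0.1728  0.232 ] shift [-0.2766 -0.0113 -0.0004]
```

```bash
python3 -m handwheel '[[0.03,-0.02,0.0065,0,0,0,0],[0.03,-0.0385,0.0119,0,0,0,0],[0.03,-0.0385,0.0119,0,0,0,0],[0.03,-0.0385,0.0119,0,0,0,0],[0.03,-0.0385,0.0119,0,0,0,0],[0.03,-0.0385,0.0119,0,0,0,0],[0.03,-0.0385,0.0119,0,0,0,0]]' >/dev/null
python3 -m handwheel '[[0.03,-0.0375,-0.0015,0,0,0,0],[0.03,-0.0375,-0.0015,0,0,0,0],[0.03,-0.0375,-0.0015,0,0,0,0],[0.03,-0.0375,-0.0015,0,0,0,0],[0.03,-0.0375,-0.0015,0,0,0,0],[0.03,-0.0375,-0.0015,0,0,0,0],[0.03,-0.0325,-0.0015,0,0,0,0],[0.03,-0.02,-0.001,0,0,0,3.5],[0.03,0,0,0,0,0,0],[0.03,0,0,0,0,0,0]]' >/dev/null
python3 go.py -11 0.4477 -0.1728 0.0875
```

```text
t 41.08 pos [ 0.4474 -0.1724  0.2318] yaw -10.87 tilt 0.06 turn_z 0.13 F [ 0.1 -0.4 -1.7] w 0.0373 g 25.0
[ 0.4477 -0.1728  0.0875] shift [-0.0005  0.0004  0.1443]
```

```bash
python3 -m handwheel '[[0.03,0,0,0.015,0,0,0],[0.03,0,0,0.02,0,0,0],[0.03,0,0,0.02,0,0,0],[0.03,0,0,0.02,0,0,0],[0.03,0,0,0.015,0,0,0],[0.03,0,0,0.015,0,0,0],[0.03,0,0,0.012,0,0,0],[0.03,0,0,0.012,0,0,0],[0.03,0,0,0.008,0,0,0],[0.03,0,0,0.005,0,0,0],[0.03,0,0,0,0,0,0]]' >/dev/null
python3 go.py -11 0.4477 -0.1728 0.0875
```

```text
t 42.45 pos [ 0.4469 -0.1741  0.0899] yaw -11.0 tilt 0.02 turn_z 0.0 F [-0.5 -0.  -2.1] w 0.0376 g 25.0
[ 0.4477 -0.1728  0.0875] shift [0.0014 0.0005 0.0024]
```

```bash
python3 -m handwheel '[[0.03,0.001,0.0005,0.002,0,0,0],[0.03,0,0,0,0,0,0],[0.087,0,0,0,0,0,0],[0.087,0,0,0,0,0,0],[0.087,0,0,0,0,0,0],[0.087,0,0,0,0,0,0],[0.087,0,0,0,0,0,0],[0.087,0,0,-0.02,0,0,0],[0.087,0,0,-0.03,0,0,0],[0.087,0,0,-0.04,0,0,0],[0.087,0,0,-0.04,0,0,0],[0.087,0,0,0,0,0,0]]' >/dev/null
python3 -m handwheel '[[0.087,0.036,0.002,0,0,0,0],[0.087,0.036,0.002,0,0,0,0],[0.087,0.036,0.002,0,0,0,0],[0.087,0.036,0.002,0,0,0,0],[0.087,0.036,0,0,0,0,0],[0.087,0.036,0,0,0,0,0],[0.087,0.036,0,0,0,0,0],[0.087,0.036,0,0,0,0,0],[0.087,0,0,0,0,0,0],[0.087,0,0,0,0,0,0]]' >/dev/null
python3 go.py -11 .5 .1 .22
python3 - <<'E'
from h import *
a,da=ctrl.get_image("top");b,d=ctrl.get_image("side")
cv2.imwrite("pics/4.png",np.hstack([cv2.resize(a[180:300,290:500],(390,223)),cv2.resize(b[130:260,260:440],(390,282))[:223]]))
for n,D in(("side",d),("top",da)):
  P=cloud(n,D).reshape(-1,3)
  for x,y in((.4156,-.3377),(.4263,-.2828),(.437,-.2278),(.4477,-.1728)):
    k=(np.hypot(P[:,0]-x,P[:,1]-y)<.03)&(P[:,2]<.13)&(P[:,2]>.109);print(n,k.sum(),P[k].mean(0).round(4))
E
```

```text
t 45.2 pos [0.51   0.1071 0.2172] yaw -11.01 tilt 0.1 turn_z -0.01 F [ 0.4 -0.6  1.3] w 0.0872 g 0.0
[0.5  0.1  0.22] shift [-0.0089 -0.0085 -0.0028]
side 65 [ 0.4155 -0.3338  0.1117]
side 61 [ 0.4254 -0.2797  0.1118]
side 67 [ 0.4349 -0.226   0.112 ]
side 72 [ 0.4456 -0.1699  0.112 ]
top 232 [ 0.4175 -0.3358  0.1131]
top 220 [ 0.4271 -0.2827  0.1131]
top 226 [ 0.4377 -0.2277  0.1131]
top 221 [ 0.4488 -0.172   0.1131]
```

View pics/4.png

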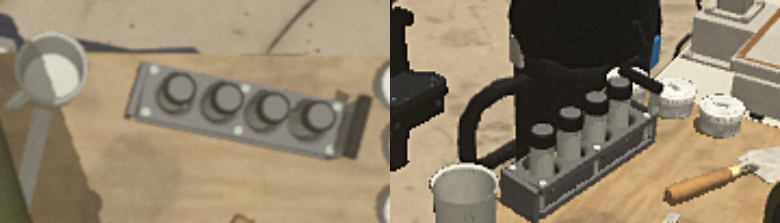

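All four tubes stand upright in the grey rack (caps at about (182,87), (228,95), (274,104) and (319,113) in the left half). Their tops are at 0.112, the beaker has not moved (50,70), and the gripper is clear.

```bash
python3 -c "
from bench import ctrl
print(ctrl.close_job())"
```

```text
the job is handed in; nothing more can be done
None
```

All four core tubes are in the bench rack in the same order from the handle, upright and fully seated by the last camera check; the beaker was left where it stood, and the job is handed in (no verdict was returned).

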